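# Sort the massing blocks back into their trays

## Robot

A 6-joint arm with a two-finger parallel gripper is mounted at the origin on the work surface. World frame = base frame: x ahead of the robot, y to its left, z up, the work surface at z = 0. Lengths are in m, angles in rad, forces in N, time in s.
With the tool pointing down it reaches from about 0.3 to 0.875 m from the base axis. Payload 6.4 kg.
Tool frame: the origin (TCP) lies at the centre of the arm's flange, where the gripper is bolted on; the fingertips stand 173 mm ahead of it and the grasp point (between the pads) lies 155 mm ahead of it; z points along the fingers, x is the direction in which the jaws open and shut, and the axes are right-handed (so a half turn about z gives the same grasp; the last joint's range is limited). The gripper opens to 85 mm and grips with 20 to 120 N. Pads are 22 mm wide; open, the fingers measure 114 mm over their backs; the gripper's body (76 mm by 85 mm) begins 54 mm behind the grasp point. The pads swing forward as they close: fully open they stand 13 mm farther back than shut.
Start: joints at [1.058, 0.181, 1.607, -0, 1.354, -0.206], TCP at [0.174, 0.548, 0.405] pointing down, gripper open.
Joint ranges: [-2.99, 2.99], [-0.89, 2.07], [0.3, 2.58], [-1.14, 4.28], [0, 2.63], [-3.12, 3.12]. Speed limits (rad/s): [2.57, 2.57, 3.01, 3.14, 3.14, 3.14].

## Interface

Orientations are given as a unit quaternion [w, x, y, z].
In Python, from bench import ctrl gives the robot as it stands. The module is installed in compiled form; this text tells all that it offers.
- The arm moves only by the tool move_arm, never from a script. Its argument "moves" is a list of rows, each an object of numbers: "gripper": the opening in per cent of the stroke, from 0 (shut) to 100 (fully open); "x", "y", "z": the shift along the tool's x, y, z in cm; "roll": the turn about the tool's z in degrees. In form: [{"gripper": .., "x": .., "y": .., "z": .., "roll": ..}, ...]. A call has 1 to 5 rows; each row shifts and turns the commanded pose from where the row before left it, along the tool's axes as they then stand; what a row does not reach is not made up. A row lasts 1/8 s, in which the tool goes at most 62.5 mm and 10.7 degrees, less where a joint would pass 70% of its speed; a pose out of reach is approached as far as the arm can. A call is refused whole if a number of a shift passes 6.25 or a number of a turn 10.7, either way. A call with a gripper value outside its range is refused whole. The fingers move at their own pace and stop on an object; the grip force is fixed at half the most. Time passes only in rows, so rows that do not move let the fingers close. It gives the time, the measured TCP pose, the force and the opening at its end, in the units of the state.
- ctrl.get_obs(): the state, without advancing time (a new reading comes with each control period).
- ctrl.camera(name): name is "scene" or "top" or "wrist"; returns a dict with "img" (420x560x3 uint8, red, green, blue), "fx", "fy", "cx", "cy" (pixels), "D" ([k1, k2, p1, p2, k3] as OpenCV has them; the pictures are not rectified), "world_from_camera" (4x4, takes a point from camera to world coordinates); the wrist camera has in their place "tool_from_camera" (4x4, takes a point from camera to tool coordinates, whose origin is the TCP and whose axes are the tool frame's). Camera axes: x right, y up, looking along -z (the intrinsics and any distortion apply to the point x, -y, -z); pixel columns grow to the right and rows downward; lengths in m; the calibration is good to about 2 mm. A picture is of the moment at which its call begins: read the wrist's pose just before it. There is no depth.
- ctrl.hand_in(): hands the job in, once; it reports no verdict.
The state is a dict: "time_s": time; "q": joint angles; "dq": joint speeds; "joint_efforts": joint torques, N m; "eef_pos": TCP position; "eef_rot": TCP orientation; "wrist_force": force on the tool from outside, world axes, zero at the start; "torque": the same for the moment, N m; "opening": opening from 0.0 (shut) to 1.0 (fully open).
Only numpy, scipy, OpenCV 4.12 (cv2) and the standard library are available. Lean on these libraries where they do the work, as an engineer would, in place of code of your own. Each camera call takes 0.05 s, during which the arm holds its last target. There are 200 camera calls.

## Task

Sort the five loose wooden massing blocks into the three trays, each into the tray whose label ledge shows a sample of its shape: straight bars, L-shaped blocks and the square courtyard block. Every block must end lying flat on its tray's floor, the same way up as it lies now, not on top of another block or on a wall or ledge. Leave the glue bottle and the half-built egg-crate model standing where they are.

Things in the scene. Friction and masses are not known exactly. Their poses are not given: they have to be found in the camera images.
- bar_a: straight wooden massing block, 76 (x) by 20 (y) by 24 mm high, about 55 g, loose, lying flat on the table. Origin: centre of its underside; x along its length, z up. There are two alike.
- bar_b: straight wooden massing block, 76 (x) by 20 (y) by 24 mm high, about 55 g, loose, lying flat on the table. Origin: centre of its underside; x along its length, z up. There are two alike.
- ell_a: L-shaped wooden massing block, 24 mm high, about 60 g, loose, lying flat. Origin: on its underside, at the centre of the long leg (not of the whole L). The long leg spans x -31 to +31, y -10 to +10 mm; the short leg leaves its +x end towards +y and spans x +11 to +31, y +10 to +34 mm; z up. Two alike.
- ell_b: L-shaped wooden massing block, 24 mm high, about 60 g, loose, lying flat. Origin: on its underside, at the centre of the long leg (not of the whole L). The long leg spans x -31 to +31, y -10 to +10 mm; the short leg leaves its +x end towards +y and spans x +11 to +31, y +10 to +34 mm; z up. Two alike.
- court: courtyard-shaped wooden massing block: a square ring 52 by 52 mm outside, 20 by 20 mm hole right through, 24 mm high, about 75 g, loose, lying flat on the table. Origin: centre of its underside; x and y along its sides, z up.
- tray_bar: grey tray fixed to the table. Origin: centre of its underside, at table height. Inside 110 (x) by 160 (y) mm, walls 4 mm, floor 4 mm and rim 22 mm above the table. A solid white label ledge fills x +59 to +109 mm, full width, top at 22 mm; on it is glued a dark-wood sample, 4 mm thick, nine-tenths size, of the block kept here: a straight bar.
- tray_ell: grey tray fixed to the table. Origin: centre of its underside, at table height. Inside 110 (x) by 160 (y) mm, walls 4 mm, floor 4 mm and rim 22 mm above the table. A solid white label ledge fills x +59 to +109 mm, full width, top at 22 mm; on it is glued a dark-wood sample, 4 mm thick, nine-tenths size, of the block kept here: an L.
- tray_court: grey tray fixed to the table. Origin: centre of its underside, at table height. Inside 110 (x) by 160 (y) mm, walls 4 mm, floor 4 mm and rim 22 mm above the table. A solid white label ledge fills x +59 to +109 mm, full width, top at 22 mm; on it is glued a dark-wood sample, 4 mm thick, nine-tenths size, of the block kept here: a square ring.
- glue: bystander: upright brown glue bottle with a white cap, 48 mm across, 125 mm tall, loose. Origin: centre of its underside.
- waffle: bystander: half-built egg-crate model of brown card on a base 150 (x) by 130 (y) mm, up to 50 mm tall, loose. Origin: centre of its underside.
Things that resemble listed ones, but are neither listed nor needed, are in the scene too. What is shaped like the ell_a but blue is not meant.

How it is judged:
By the outcome, as a careful person would: the job done as asked, in the order asked, and still so for the second after the job is handed in, with the robot touching nothing.
It also fails if it takes over 102 s, if anything falls off the work surface, if the arm or the gripper's body presses on something with over 40 N, if the wrist force passes 120 N, or if a joint passes its speed limit or range.

## Working session

There is one attempt and no reset: what is moved stays moved. The work goes in short steps, Python scripts to look and compute and a tool call to move; the robot and the scene stay as the last step left them, time stands still between calls to the robot, and variables do not carry over. Pictures are saved under pics/ and viewed, about 12 in all and at most 16, crops included, and the job is handed in when it is done.

Besides the shell and the picture viewer there is one more tool, called after ">>>" by a JSON object that holds its "name" and its "arguments". move_arm: Moves the arm, as the interface text tells. Its arguments: {"type":"object","properties":{"moves":{"type":"array","items":{"type":"object","properties":{"gripper":{"type":"number"},"x":{"type":"number"},"y":{"type":"number"},"z":{"type":"number"},"roll":{"type":"number"}}}}},"required":["moves"]}

```bash
mkdir -p pics
cat > h.py <<'E'
import numpy as np,cv2
from bench import ctrl
from scipy.spatial.transform import Rotation as R
def T_tool(o):
    T=np.eye(4);q=o["eef_rot"];T[:3,:3]=R.from_quat([q[1],q[2],q[3],q[0]]).as_matrix();T[:3,3]=o["eef_pos"];return T
def snap(name,f=None):
    o=ctrl.get_obs();c=ctrl.camera(name)
    c["T"]=np.array(c["world_from_camera"]) if name!="wrist" else T_tool(o)@np.array(c["tool_from_camera"])
    if f: cv2.imwrite("pics/"+f,c["img"][:,:,::-1])
    return c
def K(c): return np.array([[c["fx"],0,c["cx"]],[0,c["fy"],c["cy"]],[0,0,1.]])
def cast(c,uv,z):
    p=cv2.undistortPoints(np.array(uv,float).reshape(-1,1,2),K(c),np.array(c["D"],float)).reshape(-1,2)
    d=np.c_[p[:,0],-p[:,1],-np.ones(len(p))]@c["T"][:3,:3].T; o=c["T"][:3,3]
    return (o+d*((z-o[2])/d[:,2])[:,None])[:,:2]
def proj(c,P):
    P=np.array(P,float).reshape(-1,3);q=(P-c["T"][:3,3])@c["T"][:3,:3]
    return cv2.projectPoints(q*[1,-1,-1],np.zeros(3),np.zeros(3),K(c),np.array(c["D"],float))[0].reshape(-1,2)
E
python3 - <<'E'
from h import *
import pickle
for n in("top","scene"):
    c=snap(n,n+"0.png");pickle.dump(c,open(n+".pkl","wb"));print(n,c["T"].round(3).tolist(),c["fx"])
o=ctrl.get_obs();print(o["eef_pos"],o["eef_rot"],o["wrist_force"],T_tool(o)[:3,:3].round(3).tolist())
E
```

```text
top [[0.009, 0.994, -0.108, 0.331], [-1.0, 0.009, -0.001, -0.002], [-0.0, 0.108, 0.994, 1.212], [0.0, 0.0, 0.0, 1.0]] 467.4125786613722
scene [[0.341, -0.683, 0.645, 1.302], [0.94, 0.236, -0.247, -0.346], [0.016, 0.691, 0.723, 1.009], [0.0, 0.0, 0.0, 1.0]] 412.679624348792
[0.1735223  0.54795235 0.40388749] [ 3.13677451e-04  8.06844479e-01  5.90763400e-01 -7.02575489e-04] [ 0.24662192 -0.11227751 -0.80848918] [[0.302, 0.953, -0.001], [0.953, -0.302, -0.001], [-0.002, -0.0, -1.0]]
```

View pics/top0.png

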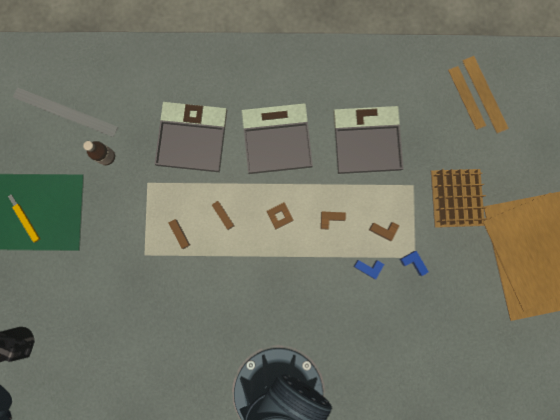

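View pics/scene0.png

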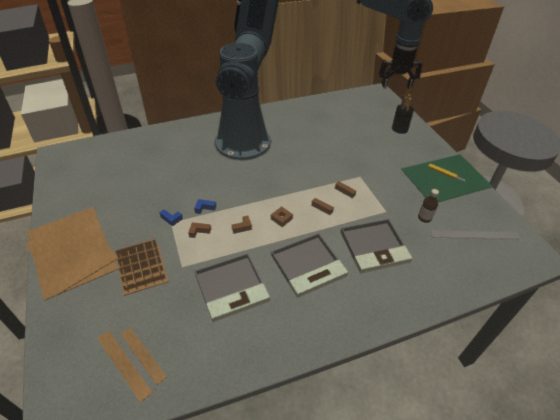

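The top view shows, left to right: the court tray (190,145), bar tray (278,148) and ell tray (368,148). The bars are at (178,234) and (222,215), the court block at (280,216), and the ells at (333,219) and (384,231). The lookalikes are two blue Ls at (369,269) and (414,263), which are excluded by colour, and the flat strips at (465,97) and (485,95), which are too long and thin. The enlarged crop below is to confirm this.

Run:
```python
from h import *
import pickle
c=pickle.load(open("top.pkl","rb"));im=c["img"]
hsv=cv2.cvtColor(im,cv2.COLOR_RGB2HSV)
print([hsv[y,x].tolist() for x,y in((178,234),(222,215),(333,215),(384,233),(250,240),(369,269))])
m=((hsv[...,1]>90)&((hsv[...,0]<18)|(hsv[...,0]>170))).astype(np.uint8)
m[:,:140]=0;m[:95]=0;m[280:]=0;m[:,425:]=0
n,l,s,ce=cv2.connectedComponentsWithStats(m)
for i in range(1,n):
    if s[i,4]<60: continue
    cn=cv2.findContours((l==i).astype(np.uint8),0,1)[0][0]
    b=cv2.boxPoints(cv2.minAreaRect(cn));z=.024 if ce[i][1]>180 else .026
    w=cast(c,b,z);print(ce[i].round(1),s[i,4],"cen",cast(c,ce[i],z).round(4),"box",w.mean(0).round(4),"edges",[(round(float(np.hypot(*(w[k+1]-w[k]))),4),round(float(np.degrees(np.arctan2(*(w[k+1]-w[k])[::-1]))),1)) for k in(0,1)])
g=(np.abs(im.astype(int)-[95,85,90]).max(2)<30)
# trays: corners of ledge/tray clicked
for nm,pts in dict(court=[(157,165),(219,170),(226,108),(163,102)],bar=[(249,172),(311,167),(306,104),(242,110)],ell=[(337,171),(401,170),(399,107),(335,108)]).items():
    w=cast(c,pts,.022);print(nm,w.round(3).tolist())
cv2.imwrite("pics/c.png",cv2.resize(im[95:285,140:430,::-1],None,fx=2.7,fy=2.7,interpolation=cv2.INTER_CUBIC))
```

```text
[[15, 142, 115], [15, 136, 118], [15, 138, 118], [15, 139, 117], [26, 43, 171], [111, 164, 152]]
[192.7 113.5] 203 cen [[0.7077 0.2303]] box [0.7082 0.2306] edges [(0.044, -4.3), (0.0433, -96.1)]
[364.4 114.3] 154 cen [[ 0.7096 -0.2188]] box [ 0.7047 -0.2245] edges [(0.051, -85.9), (0.0355, -177.6)]
[274.2 115. ] 137 cen [[0.7052 0.017 ]] box [0.7052 0.0172] edges [(0.0635, -82.9), (0.0152, -173.4)]
[222.4 214.8] 217 cen [[0.4424 0.1466]] box [0.4424 0.1467] edges [(0.0187, -56.3), (0.0752, -146.3)]
[279.4 215.3] 330 cen [[0.4424 0.001 ]] box [0.4426 0.001 ] edges [(0.0492, -62.8), (0.0505, -153.1)]
[330.5 217.8] 264 cen [[ 0.4373 -0.1296]] box [ 0.4317 -0.1359] edges [(0.0614, -89.5), (0.041, 179.7)]
[178.4 233.6] 233 cen [[0.3933 0.2577]] box [0.3935 0.2578] edges [(0.02, -61.4), (0.0751, -150.7)]
[384.8 230.2] 271 cen [[ 0.4068 -0.268 ]] box [ 0.414  -0.2654] edges [(0.0438, -27.0), (0.0612, -116.4)]
court [[0.571, 0.32], [0.559, 0.158], [0.724, 0.144], [0.74, 0.31]]
bar [[0.554, 0.081], [0.569, -0.08], [0.737, -0.066], [0.719, 0.102]]
ell [[0.559, -0.147], [0.563, -0.313], [0.732, -0.311], [0.727, -0.142]]
```

View pics/c.png

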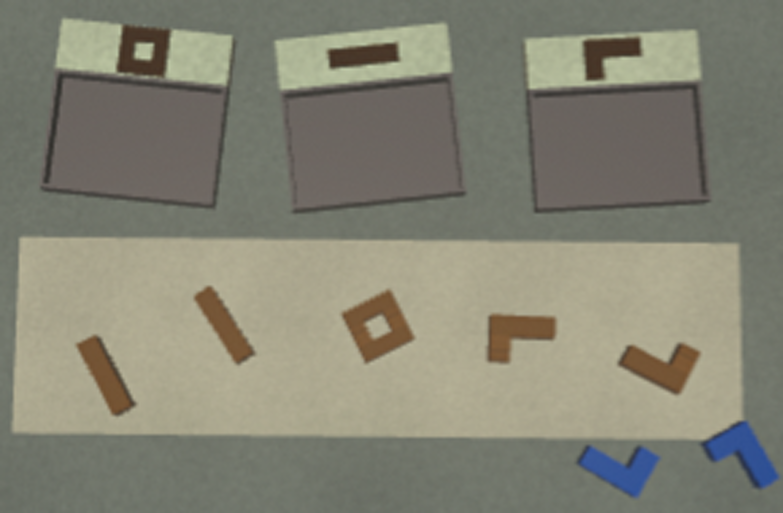

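The crop confirms five brown blocks on the cream sheet: two bars, one ring and two Ls. The L pair outside the sheet is blue. The court sample is on the left ledge, the bar sample on the middle one and the L sample on the right one. Next I'll work out the first approach.

```bash
cat > to.py <<'E'
import sys
from h import *
x,y,z,yaw=map(float,sys.argv[1:5])
o=ctrl.get_obs();T=T_tool(o);d=T[:3,:3].T@(np.array([x,y,z])-T[:3,3])*100
y0=np.degrees(np.arctan2(T[1,0],T[0,0]));r=(y0-yaw+90)%180-90
print("t",round(o["time_s"],2),"shift cm",d.round(2),"roll",round(r,1),"jaw",round(y0,1),"pos",T[:3,3].round(4),"open",o["opening"])
E
python3 to.py .3935 .2578 .26 119.3
```

```text
t 0.1 shift cm [-21.    29.74  14.41] roll -46.9 jaw 72.4 pos [0.1735 0.548  0.4039] open 0.9985731360915628
```

>>> {"name": "move_arm", "arguments": {"moves": [{"x":-2.6,"y":3.7,"z":1.8,"gripper":60},{"x":-2.6,"y":3.7,"z":1.8,"gripper":60},{"x":-2.6,"y":3.7,"z":1.8,"gripper":60},{"x":-2.6,"y":3.7,"z":1.8,"gripper":60},{"x":-2.6,"y":3.7,"z":1.8,"gripper":60}]}}

```text
validation failed for argument at $.mo...
```

>>> {"name": "move_arm", "arguments": {"moves": [{"x":-2.6,"y":3.7,"z":1.8,"gripper":60},{"x":-2.6,"y":3.7,"z":1.8,"gripper":60},{"x":-2.6,"y":3.7,"z":1.8,"gripper":60},{"roll":-9.4,"gripper":60},{"roll":-9.4,"gripper":60}]}}

```text
validation failed for argument at $.mo...
```

>>> {"name": "move_arm", "arguments": {"moves": [{"roll":-9.4,"gripper":60},{"roll":-9.4,"gripper":60},{"roll":-9.4,"gripper":60},{"gripper":60},{"gripper":60}]}}

```text
validation failed for argument at $.mo...
```

```bash
python3 to.py .3935 .2578 .176 119.3
cat > look.py <<'E'
import sys
from h import *
c=snap("wrist",sys.argv[1]);im=c["img"];hsv=cv2.cvtColor(im,cv2.COLOR_RGB2HSV)
z=float(sys.argv[2])
m=((hsv[...,1]>90)&(hsv[...,0]>5)&(hsv[...,0]<20)).astype(np.uint8)
n,l,s,ce=cv2.connectedComponentsWithStats(m)
for i in range(1,n):
    if s[i,4]<500: continue
    cn=cv2.findContours((l==i).astype(np.uint8),0,1)[0][0]
    w=cast(c,cv2.boxPoints(cv2.minAreaRect(cn)),z)
    print(ce[i].round(),s[i,:].tolist(),"cen",cast(c,ce[i],z).round(4),"box",w.mean(0).round(4),"edges",[(round(float(np.hypot(*(w[k+1]-w[k]))),4),round(float(np.degrees(np.arctan2(*(w[k+1]-w[k])[::-1]))),1)) for k in(0,1)])
E
python3 look.py w1.png .024
```

```text
t 0.1 shift cm [-20.98  29.74  22.81] roll -46.9 jaw 72.4 pos [0.1735 0.548  0.4039] open 0.9985731360915628
```

View pics/w1.png

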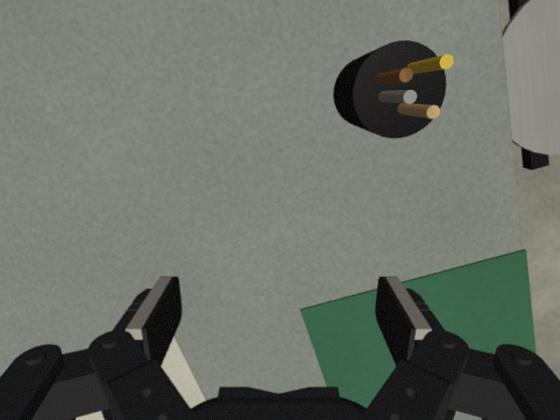

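All three moves were refused, probably because every row needs all five keys. The picture shows only the pen pot at (390,90), because the arm hasn't moved.

>>> {"name": "move_arm", "arguments": {"moves": [{"gripper":60,"x":-2.6,"y":3.7,"z":1.8,"roll":0},{"gripper":60,"x":-2.6,"y":3.7,"z":1.8,"roll":0},{"gripper":60,"x":-2.6,"y":3.7,"z":1.8,"roll":0},{"gripper":60,"x":-2.6,"y":3.7,"z":1.8,"roll":0},{"gripper":60,"x":-2.6,"y":3.7,"z":1.8,"roll":0}]}}

```text
time_s: 0.78
eef_pos: [0.3113, 0.3671, 0.3141]
eef_rot: [0.0, 0.807, 0.591, 0.0]
wrist_force: [1.3, -0.4, -0.6]
opening: 0.601
```

>>> {"name": "move_arm", "arguments": {"moves": [{"gripper":60,"x":-2.6,"y":3.7,"z":1.8,"roll":0},{"gripper":60,"x":-2.6,"y":3.7,"z":1.8,"roll":0},{"gripper":60,"x":-2.6,"y":3.7,"z":1.8,"roll":0},{"gripper":60,"x":0,"y":0,"z":0,"roll":-9.4},{"gripper":60,"x":0,"y":0,"z":0,"roll":-9.4}]}}

```text
time_s: 1.4
eef_pos: [0.3933, 0.2597, 0.2601]
eef_rot: [-0.0, 0.698, 0.716, -0.001]
wrist_force: [-0.0, 0.8, 0.8]
opening: 0.599
```

>>> {"name": "move_arm", "arguments": {"moves": [{"gripper":60,"x":0,"y":0,"z":0,"roll":-9.4},{"gripper":60,"x":0,"y":0,"z":0,"roll":-9.4},{"gripper":60,"x":0,"y":0,"z":0,"roll":-9.4},{"gripper":60,"x":0,"y":0,"z":0,"roll":0},{"gripper":60,"x":0,"y":0,"z":0,"roll":0}]}}

```text
time_s: 2.02
eef_pos: [0.3929, 0.2605, 0.2606]
eef_rot: [-0.0, 0.506, 0.863, -0.0]
wrist_force: [-0.1, -0.0, 0.2]
opening: 0.6
```

```bash
python3 to.py .3935 .2578 .176 119.3; python3 look.py w1.png .024
```

```text
t 2.02 shift cm [-0.26 -0.08  8.46] roll -0.1 jaw 119.2 pos [0.3929 0.2605 0.2606] open 0.6000791228932929
[ 91. 206.] [53, 149, 75, 119, 5566] cen [[0.4366 0.1495]] box [0.4402 0.151 ] edges [(0.0317, 132.2), (0.078, 33.6)]
[274. 223.] [258, 166, 32, 116, 3434] cen [[0.3901 0.256 ]] box [0.3927 0.2571] edges [(0.0797, -151.9), (0.0189, 119.2)]
```

View pics/w1.png

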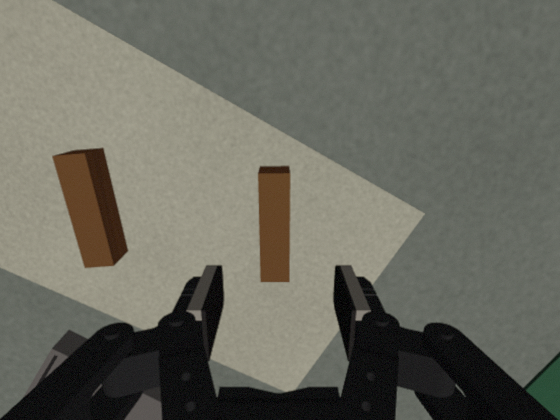

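The bar (258–290, 166–282) lies parallel to the jaws and centred to about 2 mm, and the top and wrist estimates agree. Now the descent, grip and lift.

>>> {"name": "move_arm", "arguments": {"moves": [{"gripper":60,"x":-0.3,"y":-0.1,"z":4.0,"roll":0},{"gripper":60,"x":0,"y":0,"z":3.5,"roll":0},{"gripper":60,"x":0,"y":0,"z":1.0,"roll":0},{"gripper":10,"x":0,"y":0,"z":0,"roll":0},{"gripper":10,"x":0,"y":0,"z":0,"roll":0}]}}

```text
time_s: 2.7
eef_pos: [0.3944, 0.2577, 0.1771]
eef_rot: [0.001, 0.504, 0.863, 0.001]
wrist_force: [0.4, 0.6, -0.6]
opening: 0.218
```

>>> {"name": "move_arm", "arguments": {"moves": [{"gripper":10,"x":0,"y":0,"z":0,"roll":0},{"gripper":10,"x":0,"y":0,"z":0,"roll":0},{"gripper":10,"x":0,"y":0,"z":-2.0,"roll":0},{"gripper":10,"x":0,"y":0,"z":-4.0,"roll":0},{"gripper":10,"x":0,"y":0,"z":-3.0,"roll":0}]}}

```text
time_s: 3.32
eef_pos: [0.3937, 0.2575, 0.2674]
eef_rot: [0.0, 0.504, 0.863, 0.0]
wrist_force: [-0.4, 0.1, -0.4]
opening: 0.216
```

```bash
python3 to.py .3935 .2578 .176 119.3; python3 look.py w2.png .11
python3 - <<'E'
import numpy as np
# tray goals: (x,y,yaw); local offset
for n,(x,y,a),offs in(("bar",(.620,.0065,6),[(-.002,.036),(-.002,-.036)]),("ell",(.620,-.229,1),[(-.005,.035),(-.005,-.04)])):
    c,s=np.cos(np.radians(a)),np.sin(np.radians(a))
    print(n,[(round(x+c*u-s*v,4),round(y+s*u+c*v,4)) for u,v in offs])
E
python3 to.py .6142 .0421 .265 96
```

```text
t 3.33 shift cm [ 0.04 -0.01  9.14] roll 0.1 jaw 119.4 pos [0.3937 0.2575 0.2674] open 0.2162644455288081
[101. 203.] [65, 147, 70, 116, 5151] cen [[0.3899 0.1767]] box [0.3916 0.1778] edges [(0.0183, 132.8), (0.0462, 34.7)]
[278. 288.] [253, 203, 51, 175, 8345] cen [[0.3892 0.2551]] box [0.3935 0.2575] edges [(0.0194, 119.4), (0.0857, 30.7)]
bar [(np.float64(0.6142), np.float64(0.0421)), (np.float64(0.6218), np.float64(-0.0295))]
ell [(np.float64(0.6144), np.float64(-0.1941)), (np.float64(0.6157), np.float64(-0.2691))]
t 3.38 shift cm [-29.58   8.46   0.69] roll 23.4 jaw 119.4 pos [0.3951 0.2581 0.2709] open 0.21997787223362777
```

View pics/w2.png

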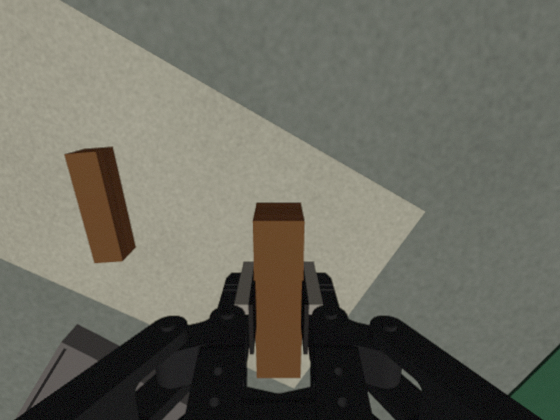

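The grip is firm and centred, with the bar at (278,288) and an opening of 0.22. Carrying it to the bar tray.

>>> {"name": "move_arm", "arguments": {"moves": [{"gripper":10,"x":-4.9,"y":1.4,"z":0,"roll":0},{"gripper":10,"x":-4.9,"y":1.4,"z":0,"roll":0},{"gripper":10,"x":-4.9,"y":1.4,"z":0,"roll":0},{"gripper":10,"x":-4.9,"y":1.4,"z":0,"roll":0},{"gripper":10,"x":-4.9,"y":1.4,"z":0,"roll":0}]}}

```text
time_s: 4.0
eef_pos: [0.5759, 0.0771, 0.2656]
eef_rot: [0.0, 0.504, 0.863, 0.0]
wrist_force: [0.5, 0.7, -0.8]
opening: 0.214
```

>>> {"name": "move_arm", "arguments": {"moves": [{"gripper":10,"x":-4.9,"y":1.4,"z":0,"roll":0},{"gripper":10,"x":0,"y":0,"z":0,"roll":7.8},{"gripper":10,"x":0,"y":0,"z":0,"roll":7.8},{"gripper":10,"x":0,"y":0,"z":0,"roll":7.8},{"gripper":10,"x":0,"y":0,"z":0,"roll":0}]}}

```text
time_s: 4.62
eef_pos: [0.611, 0.0426, 0.2654]
eef_rot: [-0.0, 0.669, 0.744, -0.0]
wrist_force: [-0.0, 0.9, -0.5]
opening: 0.222
```

```bash
python3 to.py .6142 .0421 .181 96; python3 look.py w3.png .022
```

```text
t 4.62 shift cm [-0.08  0.31  8.44] roll 0.1 jaw 96.1 pos [0.611  0.0426 0.2654] open 0.22186120443075702
[512.  13.] [481, 0, 70, 35, 1664] cen [[0.4729 0.1571]] box [0.4748 0.1595] edges [(0.0373, 95.9), (0.0171, 20.5)]
[278. 288.] [253, 203, 52, 175, 8404] cen [[0.6585 0.0475]] box [0.6666 0.0486] edges [(0.0333, 96.0), (0.1438, 7.4)]
[511. 366.] [474, 339, 76, 59, 2433] cen [[0.7079 0.2348]] box [0.7061 0.2327] edges [(0.0497, 171.4), (0.0514, 65.8)]
```

View pics/w3.png

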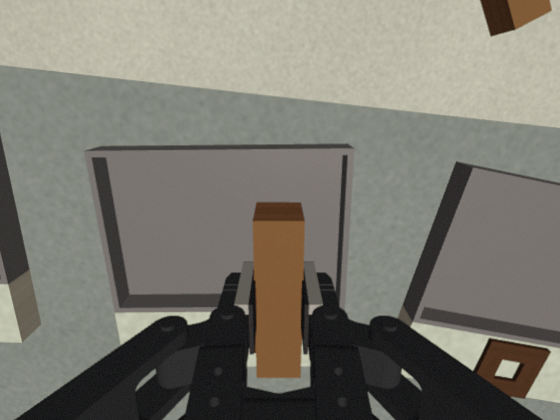

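The tray's near rim runs from (88,150) to (352,146) and its far edge is near row 310. The held bar is over the tray's +y half. I'll cast the rim points to check the tray pose.

Run:
```python
from h import *
c=snap("wrist")
w=cast(c,[(88,150),(352,146),(118,311),(346,306)],.022);print(w.round(4).tolist())
n=(w[0]+w[1])/2;print(n, np.degrees(np.arctan2(*(w[0]-w[1])[::-1]))-90)
```

```text
[[0.5736, -0.0801], [0.5536, 0.0823], [0.69, -0.0667], [0.6681, 0.0983]]
[0.56360109 0.00113395] -173.01054257705457
```

>>> {"name": "move_arm", "arguments": {"moves": [{"gripper":10,"x":0.1,"y":0.5,"z":2.0,"roll":-1},{"gripper":10,"x":0,"y":0,"z":4.0,"roll":0},{"gripper":10,"x":0,"y":0,"z":2.0,"roll":0},{"gripper":10,"x":0,"y":0,"z":0.5,"roll":0},{"gripper":10,"x":0,"y":0,"z":0,"roll":0}]}}

```text
time_s: 5.35
eef_pos: [0.6161, 0.0442, 0.1806]
eef_rot: [-0.0, 0.662, 0.749, -0.0]
wrist_force: [-1.4, 0.3, 2.5]
opening: 0.223
```

>>> {"name": "move_arm", "arguments": {"moves": [{"gripper":45,"x":0,"y":0,"z":0,"roll":0},{"gripper":45,"x":0,"y":0,"z":0,"roll":0},{"gripper":45,"x":0,"y":0,"z":-2.0,"roll":0},{"gripper":45,"x":0,"y":0,"z":-4.0,"roll":0},{"gripper":60,"x":0,"y":0,"z":-3.0,"roll":0}]}}

```text
time_s: 5.98
eef_pos: [0.6166, 0.044, 0.2738]
eef_rot: [0.001, 0.662, 0.749, 0.001]
wrist_force: [-0.7, 0.8, 0.4]
opening: 0.6
```

```bash
python3 look.py w4.png .028;python3 to.py .4424 .1466 .265 123.7
```

```text
[507.  10.] [479, 0, 66, 30, 1233] cen [[0.476 0.154]] box [0.474  0.1566] edges [(0.0319, 110.5), (0.0159, 36.2)]
[279. 217.] [264, 162, 31, 112, 3272] cen [[0.6117 0.0436]] box [0.6145 0.0442] edges [(0.019, 97.0), (0.0795, 7.8)]
[245. 326.] [215, 316, 58, 22, 1155] cen [[0.702  0.0291]] box [0.702  0.0282] edges [(0.0189, -177.4), (0.0424, 95.6)]
[508. 348.] [474, 328, 65, 54, 1618] cen [[0.6974 0.2318]] box [0.6972 0.2278] edges [(0.0395, 171.8), (0.0495, 66.9)]
t 6.03 shift cm [ 12.34 -16.19   1.16] roll -26.7 jaw 97.0 pos [0.6181 0.044  0.2783] open 0.5999028003626735
```

View pics/w4.png

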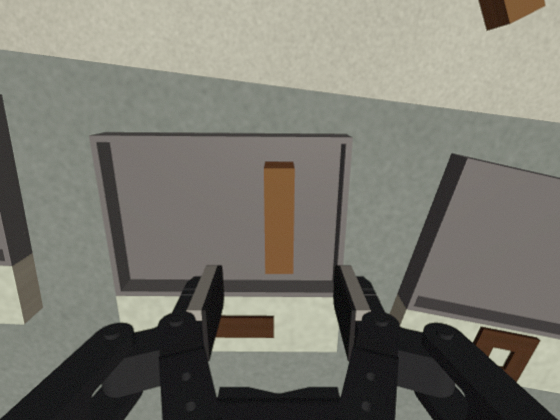

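Bar 1 lies flat in its tray at (279,217), clear of the walls. Next is bar 2.

>>> {"name": "move_arm", "arguments": {"moves": [{"gripper":60,"x":3.1,"y":-4.05,"z":0,"roll":0},{"gripper":60,"x":3.1,"y":-4.05,"z":0,"roll":0},{"gripper":60,"x":3.1,"y":-4.05,"z":0,"roll":0},{"gripper":60,"x":3.1,"y":-4.05,"z":0.6,"roll":0},{"gripper":60,"x":0,"y":0,"z":0,"roll":-8.9}]}}

```text
time_s: 6.65
eef_pos: [0.4369, 0.1489, 0.2648]
eef_rot: [-0.001, 0.6, 0.8, -0.0]
wrist_force: [0.1, 0.1, -0.0]
opening: 0.602
```

>>> {"name": "move_arm", "arguments": {"moves": [{"gripper":60,"x":0,"y":0,"z":0,"roll":-8.9},{"gripper":60,"x":0,"y":0,"z":0,"roll":-8.9},{"gripper":60,"x":0,"y":0,"z":0,"roll":0},{"gripper":60,"x":0,"y":0,"z":0,"roll":0}]}}

```text
time_s: 7.15
eef_pos: [0.4403, 0.1473, 0.2653]
eef_rot: [0.0, 0.473, 0.881, 0.0]
wrist_force: [-0.3, -0.1, 0.1]
opening: 0.602
```

```bash
python3 to.py .4424 .1466 .176 123.7;python3 look.py w5.png .024
```

```text
t 7.15 shift cm [-0.17  0.13  8.93] roll -0.1 jaw 123.6 pos [0.4403 0.1473 0.2653] open 0.601822290218314
[ 73. 100.] [16, 49, 113, 102, 9184] cen [[0.4402 0.0034]] box [0.4419 0.0032] edges [(0.0532, -166.9), (0.0672, 117.7)]
[275. 223.] [260, 168, 31, 113, 3293] cen [[0.4396 0.1444]] box [0.4418 0.146 ] edges [(0.0187, 123.5), (0.0795, 34.1)]
[ 38. 332.] [3, 281, 71, 103, 3870] cen [[0.6081 0.0451]] box [0.6113 0.0452] edges [(0.0977, -174.8), (0.0275, 99.8)]
```

>>> {"name": "move_arm", "arguments": {"moves": [{"gripper":60,"x":-0.2,"y":0.1,"z":4.0,"roll":0},{"gripper":60,"x":0,"y":0,"z":4.0,"roll":0},{"gripper":60,"x":0,"y":0,"z":0.9,"roll":0},{"gripper":10,"x":0,"y":0,"z":0,"roll":0},{"gripper":10,"x":0,"y":0,"z":0,"roll":0}]}}

```text
time_s: 7.82
eef_pos: [0.4431, 0.1463, 0.1773]
eef_rot: [0.001, 0.472, 0.882, 0.001]
wrist_force: [0.9, 0.8, -0.4]
opening: 0.217
```

>>> {"name": "move_arm", "arguments": {"moves": [{"gripper":10,"x":0,"y":0,"z":0,"roll":0},{"gripper":10,"x":0,"y":0,"z":0,"roll":0},{"gripper":10,"x":0,"y":0,"z":-2.0,"roll":0},{"gripper":10,"x":0,"y":0,"z":-4.0,"roll":0},{"gripper":10,"x":0,"y":0,"z":-3.0,"roll":0}]}}

```text
time_s: 8.45
eef_pos: [0.4422, 0.1463, 0.2676]
eef_rot: [0.001, 0.472, 0.882, 0.0]
wrist_force: [-0.3, 0.5, -0.5]
opening: 0.219
```

>>> {"name": "move_arm", "arguments": {"moves": [{"gripper":10,"x":-4.9,"y":1.1,"z":0,"roll":0},{"gripper":10,"x":-4.9,"y":1.1,"z":0,"roll":0},{"gripper":10,"x":-4.9,"y":1.1,"z":0,"roll":0},{"gripper":10,"x":-4.9,"y":1.1,"z":0,"roll":0},{"gripper":10,"x":-4.9,"y":1.1,"z":0,"roll":0}]}}

```text
time_s: 9.07
eef_pos: [0.6249, -0.0282, 0.2662]
eef_rot: [0.0, 0.472, 0.882, 0.0]
wrist_force: [0.8, 0.3, 0.6]
opening: 0.217
```

>>> {"name": "move_arm", "arguments": {"moves": [{"gripper":10,"x":0,"y":0,"z":0,"roll":8.9},{"gripper":10,"x":0,"y":0,"z":0,"roll":8.9},{"gripper":10,"x":0,"y":0,"z":0,"roll":8.9},{"gripper":10,"x":0,"y":0,"z":0,"roll":0},{"gripper":10,"x":0,"y":0,"z":0,"roll":0}]}}

```text
time_s: 9.7
eef_pos: [0.6238, -0.0269, 0.2659]
eef_rot: [0.0, 0.661, 0.75, 0.0]
wrist_force: [-0.2, -0.3, -0.9]
opening: 0.22
```

```bash
python3 to.py .6246 -.0274 .181 97;python3 look.py w6.png .11
```

```text
t 9.7 shift cm [-0.05  0.07  8.49] roll 0.2 jaw 97.2 pos [ 0.6238 -0.0269  0.2659] open 0.2203357886818245
[384. 224.] [361, 168, 49, 115, 4452] cen [[0.5837 0.0097]] box [0.5858 0.0103] edges [(0.0488, -173.1), (0.0155, 91.9)]
[278. 288.] [253, 203, 51, 175, 8379] cen [[ 0.6177 -0.0277]] box [ 0.6225 -0.0272] edges [(0.0192, 97.1), (0.0847, 8.5)]
[ 14. 302.] [0, 276, 34, 50, 1426] cen [[ 0.6383 -0.1381]] box [ 0.6377 -0.1372] edges [(0.0136, 97.1), (0.0248, -5.8)]
```

>>> {"name": "move_arm", "arguments": {"moves": [{"gripper":10,"x":0,"y":0.1,"z":2.5,"roll":0},{"gripper":10,"x":0,"y":0,"z":4.0,"roll":0},{"gripper":10,"x":0,"y":0,"z":1.5,"roll":0},{"gripper":10,"x":0,"y":0,"z":0.5,"roll":0},{"gripper":10,"x":0,"y":0,"z":0,"roll":0}]}}

```text
time_s: 10.38
eef_pos: [0.6253, -0.0269, 0.1819]
eef_rot: [0.001, 0.662, 0.749, 0.0]
wrist_force: [0.4, 1.2, 0.1]
opening: 0.221
```

>>> {"name": "move_arm", "arguments": {"moves": [{"gripper":45,"x":0,"y":0,"z":0,"roll":0},{"gripper":45,"x":0,"y":0,"z":0,"roll":0},{"gripper":45,"x":0,"y":0,"z":-2.0,"roll":0},{"gripper":45,"x":0,"y":0,"z":-4.0,"roll":0},{"gripper":60,"x":0,"y":0,"z":-2.5,"roll":0}]}}

```text
time_s: 11.0
eef_pos: [0.6255, -0.027, 0.2693]
eef_rot: [0.002, 0.662, 0.749, 0.001]
wrist_force: [0.3, 0.3, 0.2]
opening: 0.597
```

>>> {"name": "move_arm", "arguments": {"moves": [{"gripper":85,"x":1.3,"y":-4.4,"z":0,"roll":0},{"gripper":85,"x":1.3,"y":-4.4,"z":0,"roll":0},{"gripper":85,"x":1.3,"y":-4.4,"z":0,"roll":0},{"gripper":85,"x":1.3,"y":-4.4,"z":0,"roll":0},{"gripper":85,"x":0,"y":0,"z":0,"roll":-10}]}}

```text
time_s: 11.62
eef_pos: [0.4408, 0.0042, 0.2661]
eef_rot: [-0.001, 0.593, 0.805, -0.0]
wrist_force: [1.3, -1.0, 0.2]
opening: 0.849
```

>>> {"name": "move_arm", "arguments": {"moves": [{"gripper":85,"x":0,"y":0,"z":0,"roll":-10},{"gripper":85,"x":0,"y":0,"z":0,"roll":0},{"gripper":85,"x":0,"y":0,"z":0,"roll":0}]}}

```text
time_s: 12.0
eef_pos: [0.444, 0.0031, 0.2664]
eef_rot: [0.001, 0.524, 0.852, 0.0]
wrist_force: [0.2, 0.5, 0.8]
opening: 0.851
```

```bash
python3 to.py .4425 .001 .176 117;python3 look.py w7.png .024
```

```text
t 12.0 shift cm [-0.11 -0.24  9.04] roll -0.2 jaw 116.8 pos [0.444  0.0031 0.2664] open 0.8512620594717185
[ 89. 121.] [17, 87, 136, 81, 6449] cen [[ 0.4351 -0.1287]] box [ 0.4306 -0.1325] edges [(0.0464, 169.2), (0.0666, 90.0)]
[275. 218.] [235, 178, 80, 81, 5749] cen [[ 0.4401 -0.0014]] box [ 0.4412 -0.001 ] edges [(0.0501, 116.8), (0.0563, 28.7)]
```

View pics/w7.png

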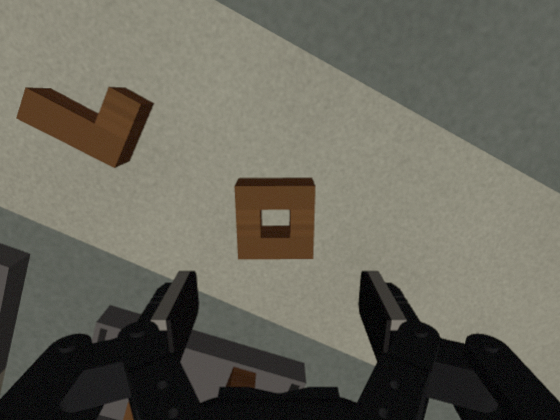

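The ring is at (275,218), square to the jaws and roughly centred. Gripping it and carrying it to the court tray.

>>> {"name": "move_arm", "arguments": {"moves": [{"gripper":85,"x":-0.2,"y":-0.2,"z":4.0,"roll":0},{"gripper":85,"x":0,"y":0,"z":4.0,"roll":0},{"gripper":85,"x":0,"y":0,"z":1.1,"roll":0},{"gripper":40,"x":0,"y":0,"z":0,"roll":0},{"gripper":40,"x":0,"y":0,"z":0,"roll":0}]}}

```text
time_s: 12.68
eef_pos: [0.4439, 0.0003, 0.1761]
eef_rot: [0.001, 0.522, 0.853, 0.0]
wrist_force: [0.8, -0.1, -0.0]
opening: 0.592
```

>>> {"name": "move_arm", "arguments": {"moves": [{"gripper":40,"x":0,"y":0,"z":0,"roll":0},{"gripper":40,"x":0,"y":0,"z":0,"roll":0},{"gripper":40,"x":0,"y":0,"z":-2.0,"roll":0},{"gripper":40,"x":0,"y":0,"z":-4.0,"roll":0},{"gripper":40,"x":0,"y":0,"z":-3.0,"roll":0}]}}

```text
time_s: 13.3
eef_pos: [0.4431, 0.0005, 0.2664]
eef_rot: [0.001, 0.522, 0.853, 0.0]
wrist_force: [1.6, -0.1, -0.4]
opening: 0.596
```

>>> {"name": "move_arm", "arguments": {"moves": [{"gripper":40,"x":2.1,"y":4.5,"z":0,"roll":0},{"gripper":40,"x":2.1,"y":4.5,"z":0,"roll":0},{"gripper":40,"x":2.1,"y":4.5,"z":0,"roll":0},{"gripper":40,"x":2.1,"y":4.5,"z":0,"roll":0},{"gripper":40,"x":2.1,"y":4.5,"z":0,"roll":0}]}}

```text
time_s: 13.92
eef_pos: [0.5964, 0.1977, 0.2649]
eef_rot: [0.0, 0.522, 0.853, 0.0]
wrist_force: [1.9, -0.6, 0.1]
opening: 0.596
```

>>> {"name": "move_arm", "arguments": {"moves": [{"gripper":40,"x":2.1,"y":4.5,"z":0,"roll":0},{"gripper":40,"x":0,"y":0,"z":0,"roll":10.4},{"gripper":40,"x":0,"y":0,"z":0,"roll":10.4},{"gripper":40,"x":0,"y":0,"z":0,"roll":10.4},{"gripper":40,"x":0,"y":0,"z":0,"roll":0}]}}

```text
time_s: 14.55
eef_pos: [0.6261, 0.2355, 0.2647]
eef_rot: [-0.0, 0.732, 0.681, -0.0]
wrist_force: [-0.3, -0.1, -0.4]
opening: 0.595
```

```bash
python3 to.py .622 .235 .181 86;python3 look.py w8.png .11
```

```text
t 14.55 shift cm [-0.08 -0.4   8.37] roll -0.1 jaw 85.9 pos [0.6261 0.2355 0.2647] open 0.5952438463083977
[ 15. 242.] [0, 170, 46, 118, 2951] cen [[0.5906 0.1338]] box [0.5867 0.138 ] edges [(0.0165, 85.9), (0.0504, -16.5)]
[278. 293.] [212, 229, 133, 131, 15918] cen [[0.6214 0.2356]] box [0.624  0.2354] edges [(0.0515, 85.8), (0.063, -0.6)]
[ 19. 343.] [0, 329, 43, 28, 872] cen [[0.6382 0.1202]] box [0.638  0.1204] edges [(0.0197, 96.6), (0.0115, -8.9)]
```

View pics/w8.png

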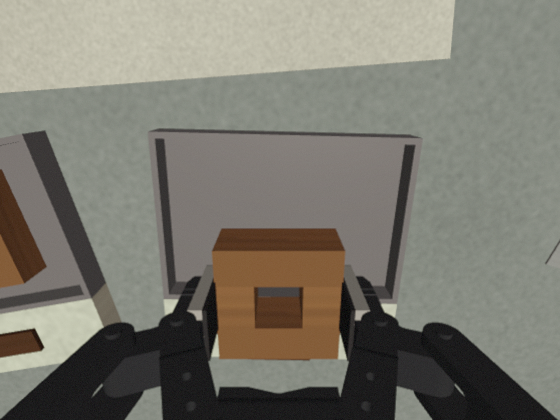

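The ring is over the court tray, and the walls span columns 150–420. Placing it, then going to the ell at top pixel (333,219).

>>> {"name": "move_arm", "arguments": {"moves": [{"gripper":40,"x":0.1,"y":-0.4,"z":2.5,"roll":0},{"gripper":40,"x":0,"y":0,"z":4.0,"roll":0},{"gripper":40,"x":0,"y":0,"z":1.5,"roll":0},{"gripper":40,"x":0,"y":0,"z":0.4,"roll":0},{"gripper":40,"x":0,"y":0,"z":0,"roll":0}]}}

```text
time_s: 15.22
eef_pos: [0.6229, 0.2368, 0.1818]
eef_rot: [0.0, 0.732, 0.681, 0.001]
wrist_force: [-0.1, -0.2, -0.6]
opening: 0.597
```

>>> {"name": "move_arm", "arguments": {"moves": [{"gripper":80,"x":0,"y":0,"z":0,"roll":0},{"gripper":80,"x":0,"y":0,"z":0,"roll":0},{"gripper":80,"x":0,"y":0,"z":-2.0,"roll":0},{"gripper":80,"x":0,"y":0,"z":-4.0,"roll":0},{"gripper":80,"x":0,"y":0,"z":-2.5,"roll":0}]}}

```text
time_s: 15.85
eef_pos: [0.623, 0.2369, 0.2697]
eef_rot: [0.001, 0.732, 0.681, 0.002]
wrist_force: [1.0, -0.2, -0.8]
opening: 0.802
```

```bash
python3 look.py w9.png .028; python3 to.py .4437 -.143 .266 0
```

```text
[ 17. 240.] [0, 172, 49, 115, 3282] cen [[0.6209 0.0612]] box [0.6155 0.068 ] edges [(0.0299, 85.8), (0.0837, -16.6)]
[278. 221.] [238, 181, 81, 81, 5891] cen [[0.6198 0.237 ]] box [0.6212 0.237 ] edges [(0.0507, 85.7), (0.0566, -2.1)]
[278. 329.] [247, 303, 63, 54, 2767] cen [[0.7054 0.2306]] box [0.7066 0.2307] edges [(0.0446, 85.7), (0.0473, -2.6)]
[ 21. 341.] [0, 328, 47, 27, 929] cen [[0.7015 0.0383]] box [0.7012 0.0387] edges [(0.0363, 96.2), (0.0192, -9.2)]
t 15.9 shift cm [-39.23 -15.24   0.51] roll 85.8 jaw 85.8 pos [0.6241 0.2372 0.2734] open 0.8007993194568843
```

The court block was released at the tray centre. Moving to the first ell.

>>> {"name": "move_arm", "arguments": {"moves": [{"gripper":60,"x":-4.9,"y":-1.9,"z":0,"roll":0},{"gripper":60,"x":-4.9,"y":-1.9,"z":0,"roll":0},{"gripper":60,"x":-4.9,"y":-1.9,"z":0,"roll":0},{"gripper":60,"x":-4.9,"y":-1.9,"z":0,"roll":0},{"gripper":60,"x":-4.9,"y":-1.9,"z":0,"roll":0}]}}

```text
time_s: 16.52
eef_pos: [0.5091, -0.0021, 0.2669]
eef_rot: [0.001, 0.732, 0.681, 0.001]
wrist_force: [0.2, -0.6, 0.8]
opening: 0.6
```

>>> {"name": "move_arm", "arguments": {"moves": [{"gripper":60,"x":-4.9,"y":-1.9,"z":0,"roll":0},{"gripper":60,"x":-4.9,"y":-1.9,"z":0,"roll":0},{"gripper":60,"x":-4.9,"y":-1.9,"z":0,"roll":0},{"gripper":60,"x":0,"y":0,"z":0,"roll":10.7},{"gripper":60,"x":0,"y":0,"z":0,"roll":10.7}]}}

```text
time_s: 17.15
eef_pos: [0.4419, -0.1442, 0.2669]
eef_rot: [0.001, 0.848, 0.53, 0.0]
wrist_force: [0.3, -0.2, -0.1]
opening: 0.6
```

>>> {"name": "move_arm", "arguments": {"moves": [{"gripper":60,"x":0,"y":0,"z":0,"roll":10.7},{"gripper":60,"x":0,"y":0,"z":0,"roll":10.7},{"gripper":60,"x":0,"y":0,"z":0,"roll":10.7},{"gripper":60,"x":0,"y":0,"z":0,"roll":10.7},{"gripper":60,"x":0,"y":0,"z":0,"roll":10.7}]}}

```text
time_s: 17.77
eef_pos: [0.4423, -0.1433, 0.2668]
eef_rot: [0.001, 0.996, 0.092, 0.001]
wrist_force: [-1.1, 0.5, -0.7]
opening: 0.604
```

>>> {"name": "move_arm", "arguments": {"moves": [{"gripper":60,"x":0,"y":0,"z":0,"roll":10.7},{"gripper":60,"x":0,"y":0,"z":0,"roll":0},{"gripper":60,"x":0,"y":0,"z":0,"roll":0}]}}

```text
time_s: 18.15
eef_pos: [0.4422, -0.1432, 0.2662]
eef_rot: [0.0, 1.0, 0.004, 0.0]
wrist_force: [0.1, 0.9, 0.1]
opening: 0.596
```

```bash
python3 look.py w10.png .024; python3 to.py .4437 -.143 .176 0
```

```text
[540.  41.] [518, 19, 42, 44, 1489] cen [[ 0.5875 -0.0321]] box [ 0.5866 -0.0318] edges [(0.0225, 0.2), (0.0225, -74.7)]
[272. 201.] [231, 162, 70, 98, 4138] cen [[ 0.4376 -0.1261]] box [ 0.4324 -0.1342] edges [(0.0655, 85.1), (0.0425, -2.5)]
[237. 358.] [209, 316, 54, 82, 2604] cen [[ 0.4108 -0.2527]] box [ 0.4092 -0.2522] edges [(0.0386, 4.6), (0.0746, -87.6)]
t 18.2 shift cm [ 0.15 -0.02  9.01] roll 0.4 jaw 0.4 pos [ 0.4422 -0.1432  0.2661] open 0.5990579903751876
```

View pics/w10.png

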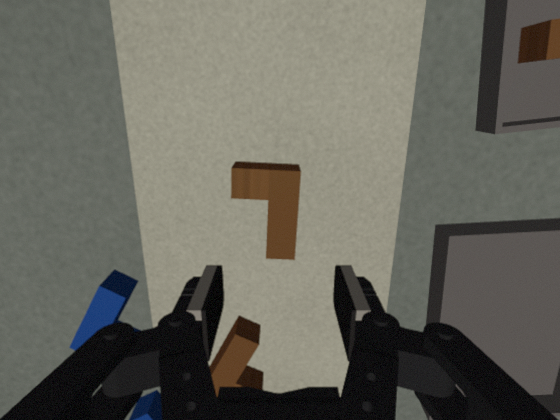

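The ell's long leg spans (285,168) to (281,258) between the jaws, and the short leg (232–270, 180) is clear of the fingers. Gripping the long leg.

>>> {"name": "move_arm", "arguments": {"moves": [{"gripper":60,"x":0.15,"y":0,"z":4.0,"roll":1},{"gripper":60,"x":0,"y":0,"z":4.0,"roll":0},{"gripper":60,"x":0,"y":0,"z":1.0,"roll":0},{"gripper":10,"x":0,"y":0,"z":0,"roll":0},{"gripper":10,"x":0,"y":0,"z":0,"roll":0}]}}

```text
time_s: 18.82
eef_pos: [0.4445, -0.1436, 0.1772]
eef_rot: [0.001, 1.0, -0.007, 0.001]
wrist_force: [0.8, 0.0, -1.2]
opening: 0.218
```

>>> {"name": "move_arm", "arguments": {"moves": [{"gripper":10,"x":0,"y":0,"z":0,"roll":0},{"gripper":10,"x":0,"y":0,"z":0,"roll":0},{"gripper":10,"x":0,"y":0,"z":-2.0,"roll":0},{"gripper":10,"x":0,"y":0,"z":-4.0,"roll":0},{"gripper":10,"x":0,"y":0,"z":-3.0,"roll":0}]}}

```text
time_s: 19.45
eef_pos: [0.4437, -0.1432, 0.2675]
eef_rot: [0.0, 1.0, -0.007, 0.001]
wrist_force: [0.1, -0.0, -1.1]
opening: 0.219
```

>>> {"name": "move_arm", "arguments": {"moves": [{"gripper":10,"x":4.7,"y":1.4,"z":0,"roll":0},{"gripper":10,"x":4.7,"y":1.4,"z":0,"roll":0},{"gripper":10,"x":4.7,"y":1.4,"z":0,"roll":0},{"gripper":10,"x":4.7,"y":1.4,"z":0,"roll":0},{"gripper":10,"x":0,"y":0,"z":0,"roll":-1}]}}

```text
time_s: 20.08
eef_pos: [0.633, -0.2026, 0.2655]
eef_rot: [0.0, 1.0, 0.002, 0.001]
wrist_force: [-0.3, -1.1, -0.4]
opening: 0.224
```

>>> {"name": "move_arm", "arguments": {"moves": [{"gripper":10,"x":0,"y":0,"z":0,"roll":0},{"gripper":10,"x":0,"y":0,"z":0,"roll":0}]}}

```text
time_s: 20.32
eef_pos: [0.63, -0.2013, 0.2658]
eef_rot: [-0.0, 1.0, 0.002, -0.0]
wrist_force: [0.3, 1.1, -0.9]
opening: 0.219
```

```bash
python3 look.py w11.png .11; python3 to.py .632 -.198 .181 1
```

```text
[259. 260.] [191, 200, 115, 152, 11287] cen [[ 0.6213 -0.1825]] box [ 0.616  -0.1922] edges [(0.0707, 84.3), (0.0437, -1.3)]
[398. 250.] [362, 220, 60, 75, 2780] cen [[ 0.677 -0.178]] box [ 0.675  -0.1817] edges [(0.023, 0.1), (0.0335, -82.3)]
[  9. 312.] [0, 256, 30, 96, 1250] cen [[ 0.5139 -0.2075]] box [ 0.5169 -0.2044] edges [(0.0485, 75.7), (0.0116, 0.1)]
t 20.38 shift cm [ 0.2  -0.34  8.5 ] roll -0.8 jaw 0.2 pos [ 0.6301 -0.2014  0.266 ] open 0.21840055663054342
```

View pics/w11.png

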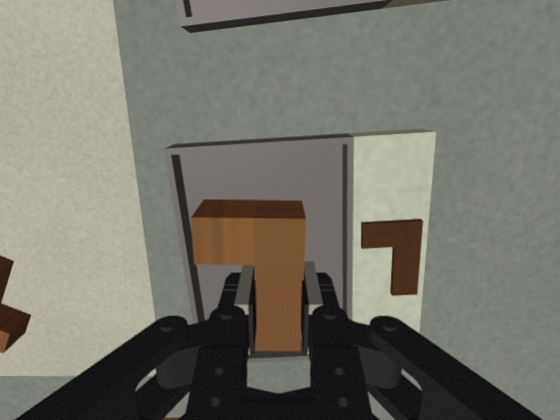

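The held ell is over the tray with walls around columns 170–350, and the ledge shows the L sample. Placing it, then on to the second ell.

>>> {"name": "move_arm", "arguments": {"moves": [{"gripper":10,"x":0.2,"y":-0.1,"z":2.5,"roll":-0.8},{"gripper":10,"x":0,"y":0,"z":4.0,"roll":0},{"gripper":10,"x":0,"y":0,"z":1.5,"roll":0},{"gripper":10,"x":0,"y":0,"z":0.5,"roll":0},{"gripper":10,"x":0,"y":0,"z":0,"roll":0}]}}

```text
time_s: 21.0
eef_pos: [0.6332, -0.2009, 0.1821]
eef_rot: [0.0, 1.0, 0.009, 0.001]
wrist_force: [0.3, 0.5, -0.5]
opening: 0.218
```

>>> {"name": "move_arm", "arguments": {"moves": [{"gripper":45,"x":0,"y":0,"z":0,"roll":0},{"gripper":45,"x":0,"y":0,"z":0,"roll":0},{"gripper":45,"x":0,"y":0,"z":-2.0,"roll":0},{"gripper":45,"x":0,"y":0,"z":-4.0,"roll":0},{"gripper":60,"x":0,"y":0,"z":-2.5,"roll":0}]}}

```text
time_s: 21.62
eef_pos: [0.6335, -0.201, 0.2695]
eef_rot: [0.001, 1.0, 0.009, 0.002]
wrist_force: [0.6, -0.4, -0.4]
opening: 0.596
```

>>> {"name": "move_arm", "arguments": {"moves": [{"gripper":60,"x":-4.5,"y":1.0,"z":0,"roll":0},{"gripper":60,"x":-4.5,"y":1.0,"z":0,"roll":0},{"gripper":60,"x":-4.5,"y":1.0,"z":0,"roll":0},{"gripper":60,"x":-4.5,"y":1.0,"z":0,"roll":0},{"gripper":60,"x":-4.5,"y":1.0,"z":0,"roll":0}]}}

```text
time_s: 22.25
eef_pos: [0.4076, -0.2551, 0.2673]
eef_rot: [0.001, 1.0, 0.009, 0.001]
wrist_force: [0.4, -0.8, 0.3]
opening: 0.598
```

>>> {"name": "move_arm", "arguments": {"moves": [{"gripper":60,"x":0,"y":0,"z":0,"roll":9.1},{"gripper":60,"x":0,"y":0,"z":0,"roll":9.1},{"gripper":60,"x":0,"y":0,"z":0,"roll":9.1},{"gripper":60,"x":0,"y":0,"z":0,"roll":0},{"gripper":60,"x":0,"y":0,"z":0,"roll":0}]}}

```text
time_s: 22.88
eef_pos: [0.4089, -0.2548, 0.2665]
eef_rot: [0.0, 0.974, -0.226, 0.001]
wrist_force: [0.0, -0.5, 0.8]
opening: 0.597
```

```bash
python3 look.py w12.png .024; python3 to.py .4063 -.2538 .176 -26.4
```

```text
[288. 239.] [264, 184, 63, 94, 3964] cen [[ 0.4099 -0.267 ]] box [ 0.4163 -0.2647] edges [(0.0671, 63.1), (0.0396, -26.2)]
[521. 342.] [446, 283, 114, 137, 7762] cen [[ 0.5308 -0.4196]] box [ 0.5398 -0.423 ] edges [(0.0662, 34.2), (0.1302, -64.6)]
[409. 406.] [394, 387, 39, 33, 835] cen [[ 0.4347 -0.4427]] box [ 0.4383 -0.4415] edges [(0.0301, -26.2), (0.034, -108.0)]
t 22.93 shift cm [-0.28  0.03  9.02] roll 0.3 jaw -26.1 pos [ 0.4089 -0.2548  0.2662] open 0.5970335962486073
```

View pics/w12.png

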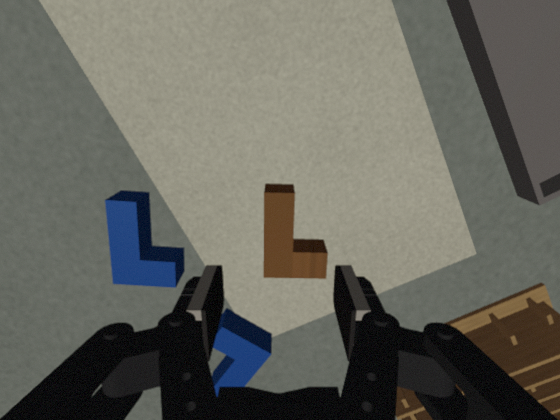

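The second ell is brown, with its long leg at columns 264–294 between the jaws. The blue ones at (135,240) and (240,350) are clear of the fingers. Gripping and carrying it.

>>> {"name": "move_arm", "arguments": {"moves": [{"gripper":60,"x":-0.1,"y":-0.2,"z":4.0,"roll":0},{"gripper":60,"x":0,"y":0,"z":4.0,"roll":0},{"gripper":60,"x":0,"y":0,"z":1.0,"roll":0},{"gripper":10,"x":0,"y":0,"z":0,"roll":0},{"gripper":10,"x":0,"y":0,"z":0,"roll":0}]}}

```text
time_s: 23.55
eef_pos: [0.4095, -0.2532, 0.1773]
eef_rot: [0.001, 0.974, -0.227, 0.001]
wrist_force: [1.6, -0.3, -1.4]
opening: 0.218
```

>>> {"name": "move_arm", "arguments": {"moves": [{"gripper":10,"x":0,"y":0,"z":0,"roll":0},{"gripper":10,"x":0,"y":0,"z":0,"roll":0},{"gripper":10,"x":0,"y":0,"z":-2.0,"roll":0},{"gripper":10,"x":0,"y":0,"z":-4.0,"roll":0},{"gripper":10,"x":0,"y":0,"z":-3.0,"roll":0}]}}

```text
time_s: 24.18
eef_pos: [0.4088, -0.2525, 0.2675]
eef_rot: [0.0, 0.974, -0.227, 0.001]
wrist_force: [0.2, 0.4, -1.5]
opening: 0.218
```

>>> {"name": "move_arm", "arguments": {"moves": [{"gripper":10,"x":4.5,"y":-2.1,"z":0,"roll":0},{"gripper":10,"x":4.5,"y":-2.1,"z":0,"roll":0},{"gripper":10,"x":4.5,"y":-2.1,"z":0,"roll":0},{"gripper":10,"x":4.5,"y":-2.1,"z":0,"roll":0},{"gripper":10,"x":0,"y":0,"z":0,"roll":-9}]}}

```text
time_s: 24.8
eef_pos: [0.61, -0.2564, 0.2656]
eef_rot: [0.0, 0.989, -0.148, 0.001]
wrist_force: [-1.1, -0.2, -1.4]
opening: 0.218
```

>>> {"name": "move_arm", "arguments": {"moves": [{"gripper":10,"x":0,"y":0,"z":0,"roll":-9},{"gripper":10,"x":0,"y":0,"z":0,"roll":-9},{"gripper":10,"x":0,"y":0,"z":0,"roll":0},{"gripper":10,"x":0,"y":0,"z":0,"roll":0}]}}

```text
time_s: 25.3
eef_pos: [0.6073, -0.2568, 0.2658]
eef_rot: [0.0, 1.0, 0.005, 0.0]
wrist_force: [0.4, 0.1, -1.2]
opening: 0.214
```

```bash
python3 look.py w13.png .11; python3 to.py .608 -.258 .181 1
```

```text
[312. 117.] [265, 74, 77, 108, 5278] cen [[ 0.6177 -0.182 ]] box [ 0.6148 -0.1864] edges [(0.0259, 0.5), (0.0374, -86.1)]
[444. 170.] [405, 135, 68, 87, 3550] cen [[ 0.6677 -0.2006]] box [ 0.6662 -0.2042] edges [(0.0241, 0.4), (0.0336, -79.2)]
[279. 309.] [253, 236, 58, 145, 7086] cen [[ 0.607  -0.2617]] box [ 0.6072 -0.264 ] edges [(0.0216, 4.4), (0.0739, -84.8)]
t 25.35 shift cm [0.07 0.12 8.48] roll -0.4 jaw 0.6 pos [ 0.6073 -0.2568  0.2658] open 0.21903933701239958
```

View pics/w13.png

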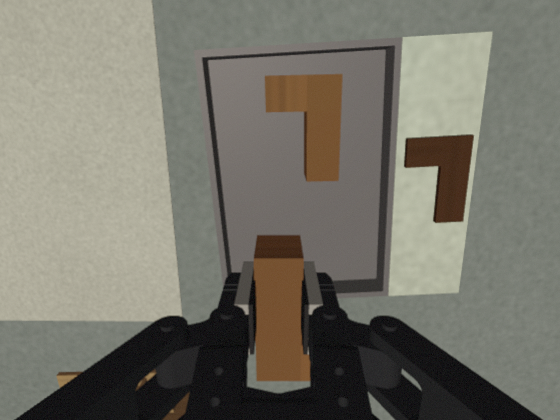

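The first ell is flat in the tray at (312,117). The tray's -y wall is near row 293, so I'll check that clearance with a few rays before lowering.

Run:
```python
from h import *
c=snap("wrist")
print(cast(c,[(200,52),(400,40),(388,295)],.022).round(4).tolist(),cast(c,[(322,181),(303,75)],.028).round(4).tolist())
```

```text
[[0.5612, -0.152], [0.6742, -0.1448], [0.6861, -0.3104]] [[0.6336, -0.2252], [0.6198, -0.1639]]
```

>>> {"name": "move_arm", "arguments": {"moves": [{"gripper":10,"x":0.1,"y":0.2,"z":2.5,"roll":-1.5},{"gripper":10,"x":0,"y":0,"z":4.0,"roll":0},{"gripper":10,"x":0,"y":0,"z":1.5,"roll":0},{"gripper":10,"x":0,"y":0,"z":0.5,"roll":0},{"gripper":10,"x":0,"y":0,"z":0,"roll":0}]}}

```text
time_s: 26.02
eef_pos: [0.6088, -0.259, 0.1819]
eef_rot: [0.0, 1.0, 0.019, 0.001]
wrist_force: [0.3, -0.7, -1.1]
opening: 0.217
```

>>> {"name": "move_arm", "arguments": {"moves": [{"gripper":45,"x":0,"y":0,"z":0,"roll":0},{"gripper":45,"x":0,"y":0,"z":0,"roll":0},{"gripper":45,"x":0,"y":0,"z":-2.0,"roll":0},{"gripper":45,"x":0,"y":0,"z":-4.0,"roll":0},{"gripper":60,"x":0,"y":0,"z":-4.0,"roll":0}]}}

```text
time_s: 26.65
eef_pos: [0.6084, -0.2589, 0.2832]
eef_rot: [0.0, 1.0, 0.019, 0.0]
wrist_force: [-0.0, -0.8, -0.7]
opening: 0.601
```

>>> {"name": "move_arm", "arguments": {"moves": [{"gripper":60,"x":-5,"y":0,"z":-2.0,"roll":0},{"gripper":60,"x":-5,"y":0,"z":-2.0,"roll":0},{"gripper":60,"x":-5,"y":0,"z":-2.0,"roll":0},{"gripper":60,"x":-5,"y":0,"z":0,"roll":0},{"gripper":60,"x":0,"y":0,"z":0,"roll":0}]}}

```text
time_s: 27.28
eef_pos: [0.4062, -0.2664, 0.3421]
eef_rot: [0.001, 1.0, 0.018, 0.0]
wrist_force: [0.9, -0.2, 0.7]
opening: 0.601
```

Run:
```python
from h import *
c=snap("top");s=snap("scene")
a=cv2.resize(c["img"][90:290,70:500],None,fx=1.8,fy=1.8,interpolation=cv2.INTER_CUBIC)
b=cv2.resize(s["img"][180:330,180:450],(774,430))[:240+0]
b=cv2.resize(s["img"][170:330,170:450],(420,240),interpolation=cv2.INTER_CUBIC)
b=np.pad(b,((0,0),(0,a.shape[1]-420),(0,0)))
cv2.imwrite("pics/f.png",np.vstack([a,b])[:,:,::-1])
```

```text
(no output)
```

View pics/f.png

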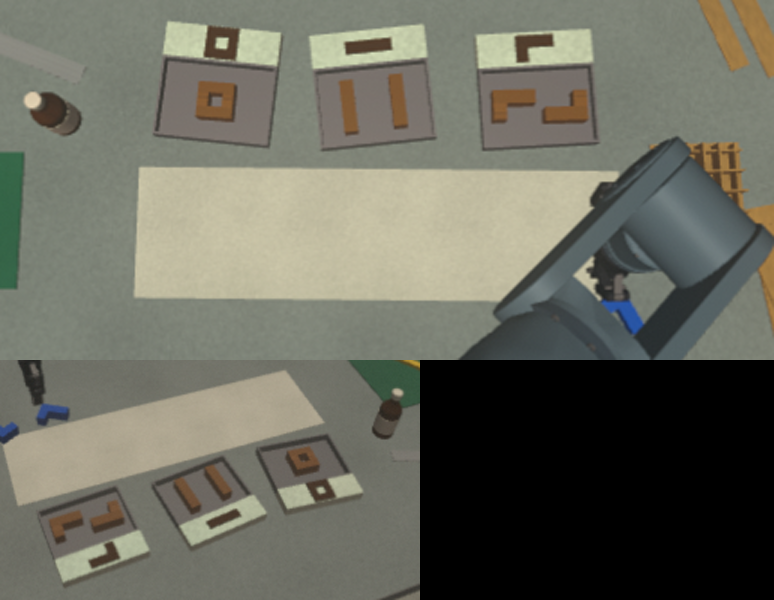

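All five blocks lie flat inside the matching trays, clear of the walls and of each other. The ring is at (216,100), the bars at (348,106) and (398,100), and the ells at (512,105) and (568,108). The bottle is still standing, the waffle hasn't moved, and the gripper is clear and empty.

```bash
python3 -c "
from bench import ctrl
print(ctrl.hand_in())"
```

```text
the job is handed in; nothing more can be done
None
```

All five blocks are sorted and the job is handed in. Both bars, both L blocks and the courtyard block are in the trays whose ledges show their shape. It took about 27 s of the 102 s allowed.

**Last checks:** the final top and scene pictures show every block flat on its tray floor, the same way up as before, clear of the walls and of each other. The glue bottle still stands in its place. The arm partly hides the waffle model in the last top picture; the part in view looks unmoved, and the arm never went near it. The blue Ls were left alone. The gripper was empty and raised away, and the wrist forces I read after each move stayed under 3 N.

**Disagreements and failures:**
- The top and wrist cameras agreed to about 2 mm. The ell tray's angle came out at about 1° from the top view and 3–4° from the wrist view. With about 12 mm of clearance this did not affect the placing.
- The first three move calls were refused because each row needs all five values. They moved nothing.

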